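# Wind the bench timer to its stop and set five minutes

### The arm

A 6-joint arm with a two-finger parallel gripper is mounted at the origin on a cart in front of the work surface, level with it; the furniture and walls round the work are solid. World frame = base frame: x ahead of the robot, y to its left, z up, the work surface at z = 0. Lengths are in m, angles in degrees, forces in N, time in s.
With the tool pointing down it reaches from about 0.375 to 0.9 m from the base axis. Payload 3.1 kg.
Tool frame: the origin (TCP) lies on the centre line of the jaws, within the pads' length; the fingertips stand 14 mm ahead of it and the grasp point (between the pads) lies 5 mm behind it (bot.tips_ahead is the distance from the TCP to the fingertips, in m); z points along the fingers, y is the line along which they close (so a half turn about z gives the same grasp; the last joint's range is limited). The gripper opens to 87 mm and grips with 3 to 60 N. Pads are 19 mm wide; open, the fingers measure 117 mm over their backs; the gripper's body (75 mm by 190 mm) begins 51 mm behind the grasp point.
Start: joints at [63.34, 30.224, 82.088, -0, 67.689, -10.227], TCP at [0.177, 0.599, 0.208] pointing down, gripper open.
Joint ranges: [-176.69, 176.69], [-43.24, 126.21], [12.49, 139.97], [-82, 262], [0, 151.66], [-163.58, 163.58]. Speed limits (degrees/s): [159.86, 159.86, 180, 180, 180, 180].

### API

Orientations are given as a 3x3 rotation matrix whose columns are the frame's x, y, z axes.
In Python, from rig import bot gives the robot as it stands.
- The arm moves only by the tool play_rows, never from a script. Its argument "moves" is a list that holds one entry, the list of rows, each a list of 6 numbers: the shift along the tool's x, y, z in mm, then the turn, a rotation vector about the tool's x, y, z in rad. A call has 1 to 5 rows; each row shifts and turns the commanded pose from where the row before left it, along the tool's axes as they then stand; what a row does not reach is not made up. A row lasts 1/10 s, in which the tool goes at most 50 mm and 8.59 degrees, less where a joint would pass 70% of its speed; a pose out of reach is approached as far as the arm can. A call with a gripper value outside its range is refused whole. "fingers" is the opening, from -1 (shut) to 1 (fully open), set as the call begins (left out, the last holds). The fingers move at their own pace and stop on an object; the grip force is fixed at half the most. Time passes only in rows, so rows that do not move let the fingers close. It gives the time, the measured TCP pose, the force, the opening and the grip force at its end, in the units of the state.
- bot.read_state(): the state, without advancing time (a new reading comes with each control period).
- bot.capture(name): name is "side" or "top" or "wrist"; returns a dict with "image" (420x560x3 uint8, blue, green, red), "fx", "fy", "cx", "cy" (pixels), "R" (3x3) and "t" (3): a world point X has camera coordinates R X + t. Camera axes: x right, y down, z forward; pixel columns grow to the right and rows downward; lengths in m; the calibration is good to about 2 mm. A picture is of the moment at which its call begins. There is no depth.
- bot.hand_in(): hands the job in; it is judged then, once.
Trained networks look in a picture, given as the dict that the camera call returned (one of the last four; its "shot" number tells which), for a name from the list of things; names that differ only in an ending like _2 or _b are one class to them, and where a whole thing is asked for, a point or a joint stands for the part that bears it (a point fixed in the world has none). Each returns a list of dicts, best first, with "confidence" (0 to 1); they miss things now and then, are a little off and sometimes report something else, mostly with a low value. They report only what shows in the picture. A call takes as long as a camera call. They do not tell look-alikes from the thing itself.
- bot.search_frame(picture, query): "centre" ([column, row] in pixels, amid what is visible of it).
- bot.silhouettes(picture, query): "pixels" (420x560 bool, what is visible of it) and "centre" ([column, row] in pixels, amid what is visible of it).
- bot.pinpoint(picture, query): "centre" ([column, row] in pixels: a listed point, or the origin of a listed thing).
The state is a dict: "time_s": time; "joint_positions": joint angles; "qvel": joint speeds; "tau": joint torques, N m; "position": TCP position; "tcp_rot": TCP orientation; "force": force on the tool from outside, world axes, zero at the start; "moment": the same for the moment, N m; "opening": opening from 0.0 (shut) to 1.0 (fully open); "grasp_force": force on a finger pad.
Only numpy, scipy, OpenCV 4.12 (cv2) and the standard library are available. Lean on these libraries where they do the work, as an engineer would, in place of code of your own. Each camera call takes 0.05 s, during which the arm holds its last target. There are 200 camera calls.

### The job

Start the five-minute wait on the bench timer: wind its dial clockwise past the top (ten-minute) mark until it comes up firmly against its hidden stop, then turn it back down to the five-minute mark and let go. Find the stop by feel and do not force it: the timer should visibly give on its soft rubber foot, by 4 degrees or more, but never by 10. Leave the other things on the desk where they are.

Things in the scene. Friction and masses are not known exactly. Their poses are not given: they have to be found in the camera images.
- timer_dial: The timer's dial; origin on its upright axis at desk height, axes as dial_grip. The timer: round grey housing, 96 mm across, 34 mm tall, fixed on a rubber foot. The dial: black disc 58 mm across, top 42 mm above the desk. Clockwise from above winds it; it stays where left and takes about 0.035 N m to turn. A hard stop lies 10 to 35 degrees beyond the top mark, elsewhere each time, and no mark shows it.
- dial_grip (a point): Where to grip the dial: on its axis, 57 mm above the desk. Through the disc's centre stands an upright black bar grip 46 mm long, 12 mm thick, reaching from 42 to 68 mm above the desk. The point's x axis runs along the bar towards the pointer end (white line on top), y across its 12 mm, z up.
- dial_tip (a point): Tip of the dial's white pointer, 31 mm from the axis, 40 mm above the desk; its x axis points outwards along the pointer.
- scale_centre (a point): Centre of the flat aluminium scale ring round the dial (91 mm across, top 37 mm above the desk); the point is on the axis, 40 mm up. x points to the top (ten-minute) mark, z up. 10 degrees a minute; fewer minutes lie anticlockwise seen from above: five at +50 degrees about z, zero at +100. The ring is held by friction and not to be turned.
- top_mark (a point): Point at the ten-minute mark, the one broad thick bar (12.5 x 4.5 mm) at the clockwise end of the scale; the point lies 31 mm from the axis, 40 mm above the desk, where the pointer tip stands when the dial reads ten.
- five_mark (a point): Point at the five-minute mark, the one long double line in the middle of the scale (the other minutes are short single lines, zero is a round dot); 31 mm from the axis, 40 mm above the desk, where the pointer tip stands when the dial reads five.
- timer_foot (a joint): Twist of the whole timer (housing, scale and dial) on its soft rubber foot, rad, 0 at rest, positive clockwise seen from above. It is a spring of 2.0 N m/rad, so it tells the torque put on the timer: turning the dial freely gives about 0.02, pressing against the stop gives more; it springs back when let go.
- tape_roll: Bystander: white tape roll, 52 mm across, 19 mm tall, lying flat; origin at the centre of its underside.
- drops_bottle: Bystander: small white dropper bottle, 22 mm across, 54 mm tall, standing; origin at the centre of its underside.
- spacer_ring: Bystander: black ring, 37 mm across, 14 mm tall, lying flat; origin at the centre of its underside.
- red_case: Bystander: red oblong case, 50 x 105 x 26 mm; origin at the centre of its underside.
- stylus: Bystander: slim grey stylus, 151 mm long, 13 mm thick; origin at the centre of its underside.
- stamp: Bystander: hand stamp with a wooden knob, 21 x 36 x 62 mm, standing; origin at the centre of its underside.
There are look-alikes about, which are no part of the job. What is shaped like the part that bears timer_dial but yellow is not meant.

How it is judged (in metres and radians):
On the way:
1. the dial is wound past the top mark and pressed against its stop (pointer beyond the top mark, timer twisted at least 0.06 rad clockwise on its foot) (y of dial_tip in the frame of scale_centre below -0.002 m and value of joint timer_foot above 0.06 rad), for 0.1 s.
At the end, for the whole second after the job is handed in: The dial's pointer tip stands within half a minute (2.7 mm, 5 degrees) of the five-minute mark and the timer is let go, untwisted on its foot (within 0.03 rad) (horizontal distance between dial_tip and five_mark below 0.0027 m and value of joint timer_foot between -0.03 and 0.03 rad); the robot touches nothing.
It fails at once if the timer is forced: twisted more than 0.178 rad (10 degrees) on its foot, either way (value of joint timer_foot above 0.178 rad or value of joint timer_foot below -0.178 rad).
It fails at once if a bystander is moved more than 30 mm (distance of any of tape_roll, drops_bottle, spacer_ring, red_case, stylus, stamp from where it was at the start of the episode above 0.03 m).
It also fails if it takes over 54 s, if anything falls off the work surface, if the arm or the gripper's body presses on something with over 40 N, if the wrist force passes 120 N, or if a joint passes its speed limit or range.

## Working session

There is one attempt and no reset: what is moved stays moved. The work goes in short steps, Python scripts to look and compute and a tool call to move; the robot and the scene stay as the last step left them, time stands still between calls to the robot, and variables do not carry over. Pictures are saved under pics/ and viewed, at most 10 in all, crops included, and the job is handed in when it is done.

Besides the shell and the picture viewer there is one more tool, called after "Call:" as name(argument=value, ...) on one line, values as JSON. play_rows: Moves the arm, as the interface text tells. Its arguments: {"type":"object","properties":{"moves":{"type":"array","items":{"type":"array","items":{"type":"array","items":{"type":"number"}}}},"fingers":{"type":"number"}},"required":["moves"]}

```bash
mkdir -p pics; cat > h.py <<'E'
import numpy as np, cv2
from rig import bot
def ray(p,uv,z):
    R=np.array(p["R"]);t=np.array(p["t"]);c=-R.T@t
    d=R.T@np.array([(uv[0]-p["cx"])/p["fx"],(uv[1]-p["cy"])/p["fy"],1])
    return c+d*(z-c[2])/d[2]
def proj(p,X):
    q=np.array(p["R"])@np.array(X)+np.array(p["t"]);return np.array([p["fx"]*q[0]/q[2]+p["cx"],p["fy"]*q[1]/q[2]+p["cy"]])
E
python3 - <<'E'
from h import *
s=bot.read_state();print(s["time_s"],s["position"],s["tcp_rot"])
for n in("top","side"):
    p=bot.capture(n);cv2.imwrite(f"pics/{n}0.png",p["image"])
    for q,z in(("dial_grip",.057),("dial_tip",.04),("top_mark",.04),("five_mark",.04),("scale_centre",.04)):
        for d in bot.pinpoint(p,q)[:3]:print(n,q,np.round(d["centre"],1),round(d["confidence"],2),ray(p,d["centre"],z).round(4))
E
```

```text
0.0 [0.17642703 0.59878302 0.20739029] [[-9.59150344e-01  2.82895133e-01 -9.80207662e-04]
 [ 2.82896556e-01  9.59148490e-01 -1.92694488e-03]
 [ 3.95041371e-04 -2.12552721e-03 -9.99997663e-01]]
top dial_grip [268.5 237.5] 0.9 [ 0.4929 -0.0182  0.057 ]
top dial_grip [146.1 244.5] 0.75 [0.4771 0.2812 0.057 ]
top dial_grip [339.4 216.5] 0.58 [ 0.5442 -0.1944  0.057 ]
top dial_tip [325.3 217.6] 0.76 [ 0.5427 -0.1617  0.04  ]
top dial_tip [260.5 231.4] 0.55 [0.5086 0.0017 0.04  ]
top top_mark [274.7 224.1] 0.83 [ 0.5268 -0.034   0.04  ]
top top_mark [338.  204.8] 0.8 [ 0.5751 -0.1943  0.04  ]
top top_mark [227.8 227.3] 0.26 [0.5192 0.0835 0.04  ]
top five_mark [264.9 226.2] 0.61 [ 0.5216 -0.0094  0.04  ]
top five_mark [328.  208.7] 0.61 [ 0.5652 -0.1688  0.04  ]
top scale_centre [271.8 241.3] 0.79 [ 0.4837 -0.0265  0.04  ]
top scale_centre [341.8 218.3] 0.56 [ 0.5408 -0.2034  0.04  ]
side dial_grip [263.6 218.8] 0.75 [ 0.4919 -0.0281  0.057 ]
side dial_grip [310.7 251. ] 0.59 [ 0.5481 -0.2034  0.057 ]
side dial_tip [264.3 218. ] 0.74 [ 0.5047 -0.0026  0.04  ]
side dial_tip [298.3 248.9] 0.7 [ 0.533  -0.1655  0.04  ]
side top_mark [317.2 253.4] 0.84 [ 0.5699 -0.2003  0.04  ]
side top_mark [272.5 222. ] 0.83 [ 0.5186 -0.0296  0.04  ]
side five_mark [268.6 222. ] 0.8 [ 0.5084 -0.0255  0.04  ]
side five_mark [312.1 249.4] 0.77 [ 0.5653 -0.1809  0.04  ]
side scale_centre [262.  223.7] 0.71 [ 0.488  -0.0262  0.04  ]
side scale_centre [308.9 255.1] 0.59 [ 0.547  -0.1982  0.04  ]
```

View pics/top0.png

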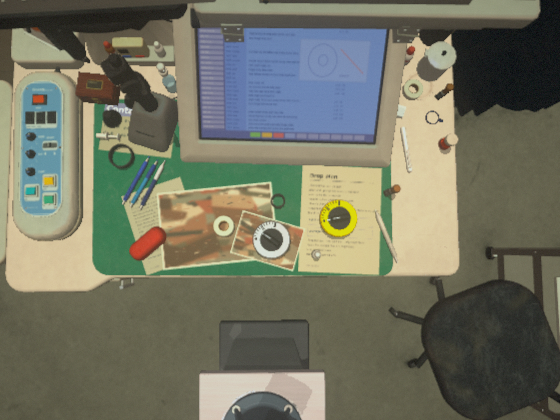

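```bash
python3 - <<'E'
import cv2
i=cv2.imread("pics/top0.png")[185:275,210:370];cv2.imwrite("pics/crop0.png",cv2.resize(i,(800,450),interpolation=cv2.INTER_CUBIC))
E
```

```text
(no output)
```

View pics/crop0.png

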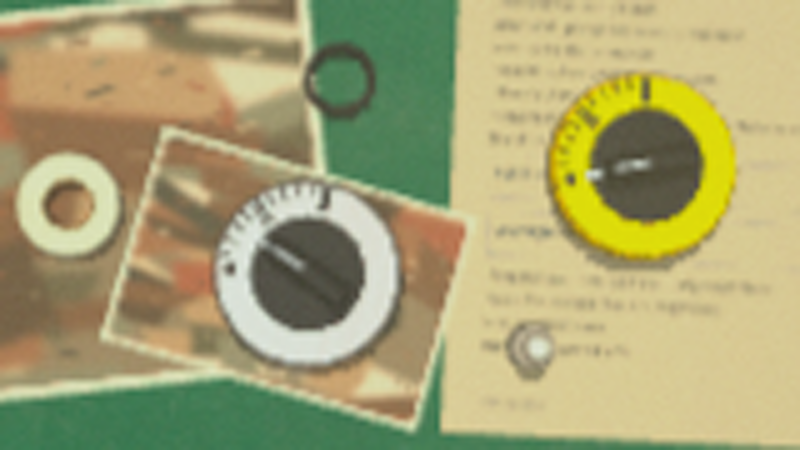

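Two candidates: the grey-ringed timer at (270,240) and the yellow one at (339,217). The grey one fits and the yellow is excluded. Its pointer stands at about 53° in the world, the top mark at about -13° and five at about 37°.

Call:
play_rows(moves=[[[-32,-34,0,0,0,0],[-32,-34,0,0,0,0],[-32,-34,0,0,0,0],[-32,-34,0,0,0,0],[-32,-34,0,0,0,0]]])

```text
time_s: 1.1
position: [0.2828, 0.3897, 0.2086]
tcp_rot: [[-0.959, 0.282, 0.001], [0.282, 0.959, 0.0], [-0.001, 0.001, -1.0]]
force: [0.0, 0.6, 0.5]
opening: 0.998
grasp_force: 0.0
```

Call:
play_rows(moves=[[[-32,-34,0,0,0,0],[-32,-34,0,0,0,0],[-32,-34,0,0,0,0],[-32,-34,0,0,0,0],[-32,-34,0,0,0,0]]])

```text
time_s: 1.6
position: [0.3883, 0.1811, 0.2088]
tcp_rot: [[-0.959, 0.283, 0.001], [0.283, 0.959, 0.0], [-0.001, 0.001, -1.0]]
force: [0.6, 0.4, -0.5]
opening: 1.0
grasp_force: 0.0
```

Call:
play_rows(moves=[[[-32,-34,0,0,0,0],[-32,-34,0,0,0,0],[-32,-34,0,0,0,0],[-30,-34,0,0,0,0],[-29,-33,0,0,0,0]]])

```text
time_s: 2.1
position: [0.4892, -0.0252, 0.2087]
tcp_rot: [[-0.959, 0.284, 0.001], [0.284, 0.959, -0.0], [-0.001, 0.0, -1.0]]
force: [0.3, 0.4, 0.6]
opening: 1.002
grasp_force: 0.0
```

Call:
play_rows(moves=[[[0,0,0,0,0,-0.14],[0,0,0,0,0,-0.14],[0,0,0,0,0,-0.14],[0,0,0,0,0,-0.14],[0,0,0,0,0,-0.14]]])

```text
time_s: 2.6
position: [0.4885, -0.0233, 0.2085]
tcp_rot: [[-0.914, -0.407, 0.0], [-0.407, 0.914, -0.0], [-0.0, -0.0, -1.0]]
force: [0.2, -1.0, 0.3]
opening: 1.0
grasp_force: 0.0
```

Call:
play_rows(moves=[[[0,0,0,0,0,-0.14],[0,0,0,0,0,-0.14],[0,0,0,0,0,-0.14],[0,0,0,0,0,-0.1],[0,0,0,0,0,0]]])

```text
time_s: 3.1
position: [0.4885, -0.0231, 0.2085]
tcp_rot: [[-0.595, -0.803, 0.0], [-0.803, 0.595, -0.0], [-0.0, -0.0, -1.0]]
force: [-0.4, -0.7, 0.0]
opening: 1.0
grasp_force: 0.0
```

```bash
python3 - <<'E'
from h import *
s=bot.read_state();print(s["time_s"],s["position"],np.round(s["tcp_rot"],3),np.round(s["joint_positions"],1),s["force"],s["moment"])
for n in("wrist","top"):
    p=bot.capture(n);cv2.imwrite(f"pics/{n}1.png",p["image"])
    for q,z in(("dial_grip",.057),("dial_tip",.04),("top_mark",.04),("five_mark",.04),("scale_centre",.04)):
        for d in bot.pinpoint(p,q)[:2]:print(n,q,np.round(d["centre"],1),round(d["confidence"],2),ray(p,d["centre"],z).round(4))
E
```

```text
3.1 [ 0.48848287 -0.02314986  0.20854275] [[-0.595 -0.803  0.   ]
 [-0.803  0.595 -0.   ]
 [-0.    -0.    -1.   ]] [ -15.8   19.8  101.2    0.    59.  -159.3] [-0.40359392 -0.72163569  0.04459027] [ 0.08532962  0.072166   -0.02939035]
wrist dial_grip [282.9 193. ] 0.89 [ 0.4849 -0.0226  0.057 ]
wrist dial_grip [137.7  87.9] 0.64 [ 0.5362 -0.1918  0.057 ]
wrist dial_tip [281.9 215.4] 0.81 [0.5039 0.0014 0.04  ]
wrist dial_tip [15.1 23.1] 0.4 [ 0.5957 -0.3107  0.04  ]
wrist top_mark [122.2 108.4] 0.64 [ 0.5683 -0.1925  0.04  ]
wrist top_mark [257.6 198.3] 0.61 [ 0.514  -0.0315  0.04  ]
wrist five_mark [273.8 216.7] 0.72 [ 0.5124 -0.0029  0.04  ]
wrist five_mark [280.  181.7] 0.54 [ 0.4821 -0.0317  0.04  ]
top dial_grip [339.4 216.2] 0.69 [ 0.5449 -0.1944  0.057 ]
top dial_tip [327.6 219.9] 0.59 [ 0.5369 -0.1674  0.04  ]
top top_mark [340.8 205.5] 0.75 [ 0.5733 -0.2014  0.04  ]
top five_mark [329.2 210.2] 0.79 [ 0.5614 -0.1718  0.04  ]
top scale_centre [340.2 217.1] 0.58 [ 0.5439 -0.1994  0.04  ]
```

View pics/wrist1.png

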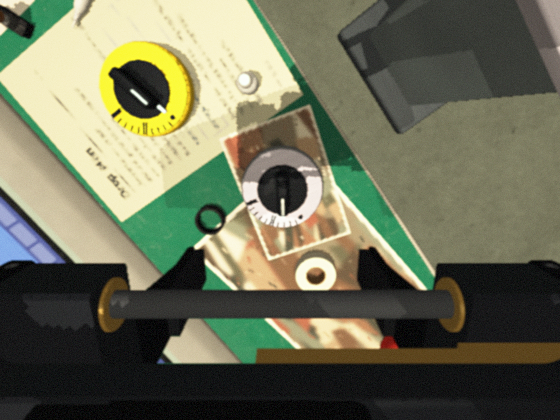

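Wrist view: grey timer centred near (283,190) with its pointer straight down the image, the yellow one near (145,88) and the spacer ring near (210,218). I rectify the picture to the scale plane to get the centre and angles.

```bash
cat >> h.py <<'E'
def rect(p,c,z,h=.06,n=600):
    src=np.float32([[0,0],[n,0],[n,n],[0,n]])   # u: -y , v: -x (top-like view)
    w=[(c[0]+h,c[1]+h),(c[0]+h,c[1]-h),(c[0]-h,c[1]-h),(c[0]-h,c[1]+h)]
    dst=np.float32([proj(p,[a,b,z]) for a,b in w])
    H=cv2.getPerspectiveTransform(dst,src);return cv2.warpPerspective(p["image"],H,(n,n),flags=cv2.INTER_CUBIC)
def px2w(u,v,c,h=.06,n=600):return np.array([c[0]+h-v*2*h/n,c[1]+h-u*2*h/n])
E
python3 - <<'E'
from h import *
p=bot.capture("wrist");c=(.487,-.024)
g=rect(p,c,.037)
gray=cv2.GaussianBlur(cv2.cvtColor(g,cv2.COLOR_BGR2GRAY),(9,9),0)
for r0,r1 in((218,236),(140,152)):
    k=cv2.HoughCircles(gray,cv2.HOUGH_GRADIENT,1.5,20,param1=60,param2=20,minRadius=r0,maxRadius=r1)
    if k is not None:
        for u,v,r in k[0][:3]:print(r,px2w(u,v,c))
cv2.imwrite("pics/rect1.png",g)
E
```

```text
223.55 [ 0.48534998 -0.02325   ]
220.25 [ 0.48925 -0.02025]
142.85 [ 0.48624998 -0.02235   ]
```

View pics/rect1.png

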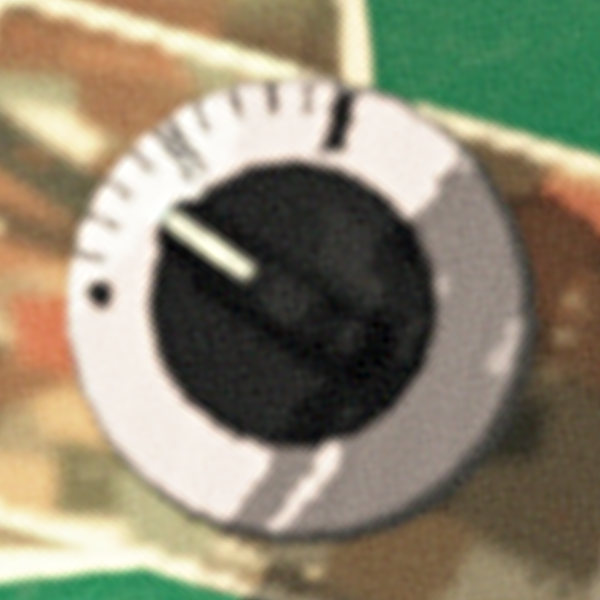

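Call:
play_rows(moves=[[[2,2.3,30,0,0,0],[0,0,40,0,0,0],[0,0,40,0,0,0],[0,0,25,0,0,0],[0,0,13,0,0,-0.02]]], fingers=-0.3)

```text
time_s: 4.25
position: [0.484, -0.023, 0.0581]
tcp_rot: [[-0.579, -0.815, -0.004], [-0.815, 0.579, 0.001], [0.001, 0.004, -1.0]]
force: [0.2, 0.4, -0.1]
opening: 0.629
grasp_force: 0.0
```

Call:
play_rows(moves=[[[0,0,0,0,0,0],[0,0,0,0,0,0],[0,0,0,0,0,0],[0,0,0,0,0,0]]], fingers=-0.3)

```text
time_s: 4.65
position: [0.4862, -0.0235, 0.0614]
tcp_rot: [[-0.579, -0.815, 0.002], [-0.815, 0.579, -0.001], [-0.001, -0.002, -1.0]]
force: [0.4, -0.5, -0.0]
opening: 0.363
grasp_force: 0.0
```

```bash
python3 - <<'E'
from h import *
s=bot.read_state();print(s["time_s"],s["position"],np.round(s["tcp_rot"],3),s["opening"],s["force"],s["moment"])
p=bot.capture("wrist");cv2.imwrite("pics/wrist2.png",p["image"])
E
```

```text
4.65 [ 0.48616091 -0.02354707  0.06138695] [[-0.579 -0.815  0.002]
 [-0.815  0.579 -0.001]
 [-0.001 -0.002 -1.   ]] 0.3628398289133404 [ 0.35740366 -0.45037867 -0.02455875] [0.00955732 0.11599922 0.00947469]
```

View pics/wrist2.png

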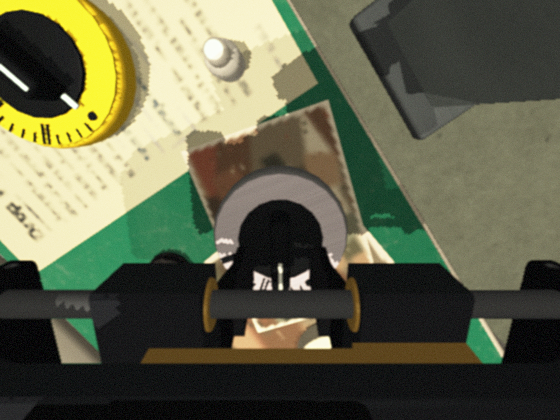

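The jaws straddle the bar, which lies near column 280, with the pointer still down the image. I close now.

Call:
play_rows(moves=[[[0,0,1,0,0,0],[0,0,0,0,0,0],[0,0,0,0,0,0],[0,0,0,0,0,0],[0,0,0,0,0,0]]], fingers=-1)

```text
time_s: 5.2
position: [0.4853, -0.0234, 0.0593]
tcp_rot: [[-0.579, -0.815, -0.0], [-0.815, 0.579, 0.0], [0.0, 0.0, -1.0]]
force: [-0.1, 0.4, 0.2]
opening: 0.031
grasp_force: 0.0
```

Call:
play_rows(moves=[[[0,0,0,0,0,0],[0,0,0,0,0,0],[0,0,0,0,0,0]]])

```text
time_s: 5.5
position: [0.4853, -0.0233, 0.0593]
tcp_rot: [[-0.579, -0.815, -0.0], [-0.815, 0.579, 0.0], [0.0, 0.0, -1.0]]
force: [-0.5, 0.3, -0.9]
opening: 0.008
grasp_force: 0.0
```

```bash
cat > st.py <<'E'
from h import *
s=bot.read_state();R=np.array(s["tcp_rot"]);print(s["time_s"],np.round(s["position"],4),"bar",round(np.degrees(np.arctan2(-R[1,0],-R[0,0])),2),round(s["opening"],3),np.round(s["force"],1),np.round(s["moment"],3),round(s["grasp_force"],1),np.round(s["tau"],3)[-1],np.round(s["joint_positions"],1))
E
python3 st.py
```

```text
5.5 [ 0.4853 -0.0233  0.0593] bar 54.62 0.008 [-0.5  0.3 -0.9] [ 0.09   0.043 -0.028] 0.0 0.0 [ -16.    34.1  109.1   -0.    36.8 -160.6]
```

```bash
python3 - <<'E'
from h import *
p=bot.capture("side");q=bot.capture("wrist")
u,v=proj(p,[.4853,-.0233,.06]).astype(int);print(u,v,proj(q,[.4853,-.0233,.045]),proj(q,[.4853,-.0233,.068]))
a=cv2.resize(p["image"][v-45:v+45,u-60:u+60],(400,300),interpolation=cv2.INTER_CUBIC)
b=cv2.resize(q["image"][150:420,100:460],(400,300))
cv2.imwrite("pics/m3.png",np.hstack([a,b]))
E
```

```text
260 217 [279.11196109 244.4157664 ] [278.87643817 259.73441034]
```

View pics/m3.png

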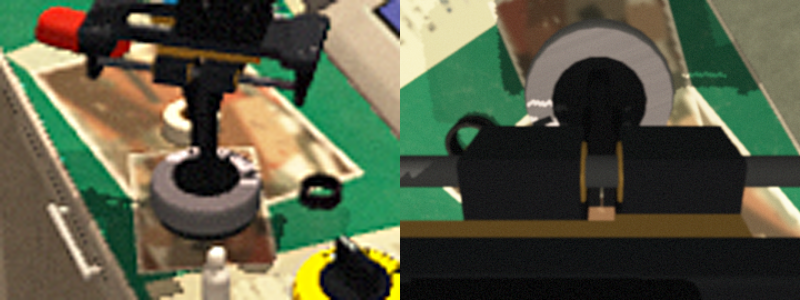

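```bash
python3 - <<'E'
from h import *
q=bot.capture("wrist")
b=q["image"][165:345,190:370].astype(float)/255
b=(255*np.clip(b**.45,0,1)).astype(np.uint8)
cv2.imwrite("pics/m4.png",cv2.resize(b,(600,600),interpolation=cv2.INTER_CUBIC))
p=bot.capture("top")
for n,P in(("wrist",q),("top",p)):
  for k,z in(("dial_grip",.057),("dial_tip",.04),("scale_centre",.04)):
    for d in bot.pinpoint(P,k)[:2]:print(n,k,np.round(d["centre"],1),round(d["confidence"],2),ray(P,d["centre"],z).round(4))
E
```

```text
wrist dial_grip [276.9 255.4] 0.73 [ 0.4877 -0.0222  0.057 ]
wrist dial_grip [ 4.6 61. ] 0.58 [ 0.5388 -0.1937  0.057 ]
wrist dial_tip [ 76.  105.4] 0.59 [ 0.5329 -0.1634  0.04  ]
top dial_grip [339.9 218.6] 0.93 [ 0.5389 -0.1956  0.057 ]
top dial_grip [387.9 231.8] 0.75 [ 0.5057 -0.3146  0.057 ]
top dial_tip [325.7 216.6] 0.71 [ 0.5453 -0.1627  0.04  ]
top dial_tip [148.1 245.8] 0.23 [0.474 0.281 0.04 ]
top scale_centre [339.5 221.2] 0.92 [ 0.5335 -0.1974  0.04  ]
```

View pics/m4.png

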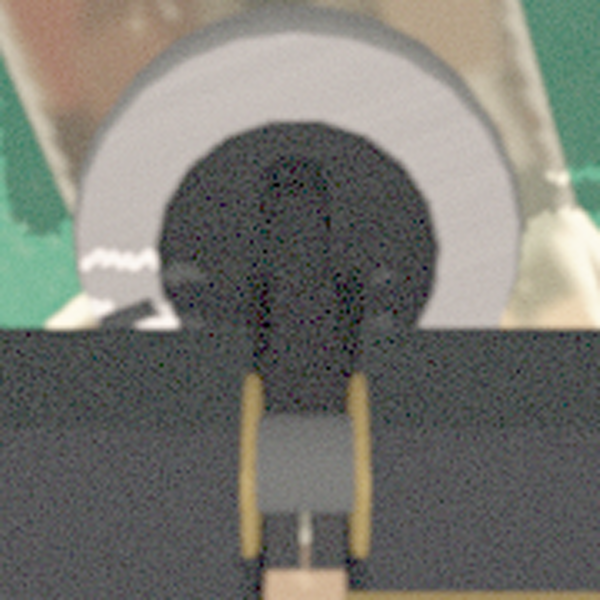

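The fingertips sit either side of the bar, around (255..355, 280) in the crop, yet the opening reads shut. I test with a small clockwise turn.

Call:
play_rows(moves=[[[0,0,0,0,0,0.05],[0,0,0,0,0,0.1],[0,0,0,0,0,0.1],[0,0,0,0,0,0.1],[0,0,0,0,0,0]]])

```text
time_s: 6.5
position: [0.4853, -0.0234, 0.0593]
tcp_rot: [[-0.823, -0.567, -0.0], [-0.567, 0.823, 0.0], [0.0, 0.0, -1.0]]
force: [0.4, -0.4, 0.5]
opening: 0.002
grasp_force: 0.0
```

```bash
python3 st.py; python3 - <<'E'
from h import *
q=bot.capture("wrist");p=bot.capture("side")
b=q["image"][165:345,190:370].astype(float)/255
b=(255*np.clip(b**.45,0,1)).astype(np.uint8)
u,v=proj(p,[.4853,-.0233,.05]).astype(int)
a=p["image"][v-30:v+20,u-25:u+25].astype(float)/255
a=(255*a**.6).astype(np.uint8)
cv2.imwrite("pics/m5.png",np.hstack([cv2.resize(b,(400,400),interpolation=cv2.INTER_CUBIC),cv2.resize(a,(400,400),interpolation=cv2.INTER_CUBIC)]))
E
```

```text
6.5 [ 0.4853 -0.0234  0.0593] bar 34.57 0.002 [ 0.4 -0.4  0.5] [ 0.05   0.055 -0.018] 0.0 0.372 [ -16.    34.1  109.1   -0.    36.8 -140.5]
```

View pics/m5.png

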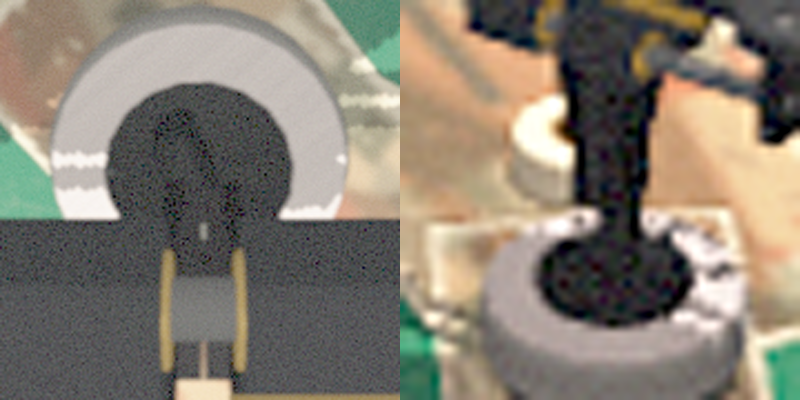

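```bash
python3 - <<'E'
from h import *
print(bot.tips_ahead,[a for a in dir(bot) if a[0]!='_'])
q=bot.capture("wrist");s=bot.read_state();print(q["fx"],np.round(-np.array(q["R"]).T@q["t"],4),np.round(q["R"],3))
T=np.array(s["position"]);R=np.array(s["tcp_rot"])
for z in(.042,.068,.09):
  print(z,"TCP axis",proj(q,[T[0],T[1],z]))
d=np.array([np.cos(np.radians(54.6)),np.sin(np.radians(54.6)),0])
for k in(-.023,.023,.031):print(k,proj(q,np.array([.4855,-.0233,.068])+k*d))
# m5 left: scale .45 px ; disc edges & ring edges
f=lambda x,y:(190+x*.45,165+y*.45)
for n,x,y,z in(("ringL",50,160,.037),("ringR",348,160,.037),("ringT",198,20,.037),("discL",106,165,.042),("discR",293,165,.042),("discT",198,82,.042),("barend",172,112,.068)):print(n,ray(q,f(x,y),z).round(4))
E
```

```text
0.014 ['PlanningError', 'capture', 'hand_in', 'pinpoint', 'read_state', 'search_frame', 'silhouettes', 'tips_ahead']
312.51934472108763 [ 0.4182 -0.0682  0.2352] [[-0.569  0.822  0.   ]
 [ 0.786  0.544  0.293]
 [ 0.241  0.167 -0.956]]
0.042 TCP axis [279.01365717 243.29875647]
0.068 TCP axis [278.7447677  260.44679402]
0.09 TCP axis [278.45299061 279.05445605]
-0.023 [264.77246433 225.95145123]
0.023 [291.64863786 293.08930216]
0.031 [295.96088609 303.86148587]
ringL [ 0.509 -0.062  0.037]
ringR [0.4571 0.013  0.037 ]
ringT [ 0.4477 -0.0493  0.037 ]
discL [ 0.4986 -0.0476  0.042 ]
discR [ 0.4668 -0.0016  0.042 ]
discT [ 0.4618 -0.0395  0.042 ]
barend [ 0.4661 -0.0443  0.068 ]
```

```bash
cat > grab.py <<'E'
import sys
from h import *
q=bot.capture("wrist");p=bot.capture("side")
np.savez(sys.argv[1],w=q["image"],s=p["image"])
E
python3 grab.py closed.npz
```

Call:
play_rows(moves=[[[0,0,0,0,0,-0.1],[0,0,0,0,0,-0.1],[0,0,0,0,0,-0.1],[0,0,0,0,0,-0.05],[0,0,0,0,0,0]]], fingers=-0.3)

```text
time_s: 7.25
position: [0.4854, -0.0233, 0.0594]
tcp_rot: [[-0.579, -0.816, 0.0], [-0.816, 0.579, -0.0], [-0.0, -0.0, -1.0]]
force: [-0.6, -0.2, -0.6]
opening: 0.319
grasp_force: 0.0
```

```bash
python3 st.py; python3 grab.py open.npz; python3 - <<'E'
from h import *
P=bot.capture("side");u,v=proj(P,[.4853,-.0233,.05]).astype(int)
rows=[]
for n in("closed","open"):
    d=np.load(n+".npz")
    e=lambda x:(255*(x/255.)**.4).astype(np.uint8)
    rows.append(np.hstack([cv2.resize(e(d["w"][190:340,190:370]),(420,300),interpolation=cv2.INTER_CUBIC),cv2.resize(e(d["s"][v-40:v+20,u-38:u+38]),(380,300),interpolation=cv2.INTER_CUBIC)]))
cv2.imwrite("pics/m6.png",np.vstack(rows))
E
```

```text
7.25 [ 0.4854 -0.0233  0.0594] bar 54.65 0.319 [-0.6 -0.2 -0.6] [0.102 0.067 0.007] 0.0 -0.197 [ -16.    34.1  109.1   -0.    36.8 -160.6]
```

View pics/m6.png

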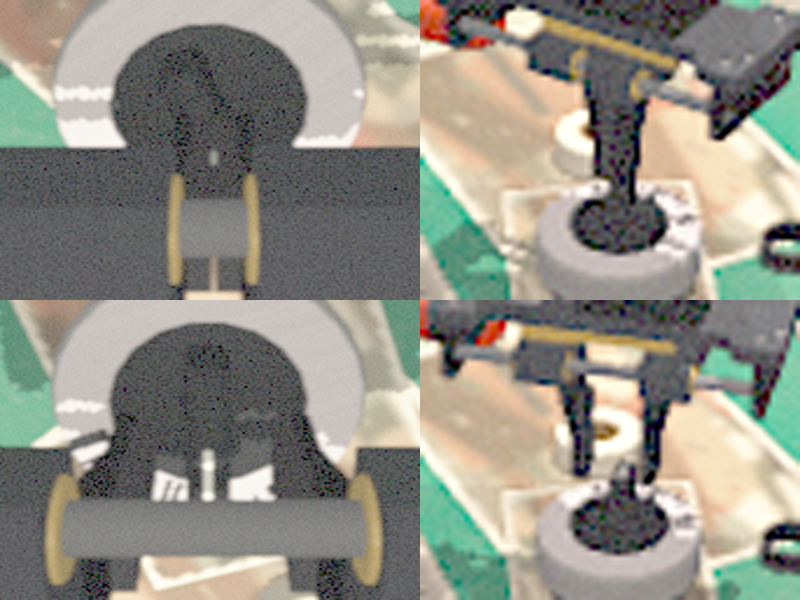

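Both views show the fingertips level with the bar's top, roughly 20 mm higher than the nominal geometry says, so the jaws closed above the bar. I descend by feel.

Call:
play_rows(moves=[[[0,0,1.5,0,0,0],[0,0,1,0,0,0],[0,0,1,0,0,0],[0,0,1,0,0,0],[0,0,0,0,0,0]]])

```text
time_s: 7.9
position: [0.4852, -0.0233, 0.0547]
tcp_rot: [[-0.579, -0.815, -0.0], [-0.815, 0.579, 0.0], [0.0, 0.0, -1.0]]
force: [0.2, 0.0, -0.2]
opening: 0.348
grasp_force: 0.0
```

```bash
python3 - <<'E'
from h import *
s=bot.read_state();print(s["position"],s["force"],s["opening"])
p=bot.capture("side");q=bot.capture("wrist")
u,v=proj(p,[.4853,-.0233,.05]).astype(int)
d=np.load("open.npz")
R=np.array(s["tcp_rot"]);T=np.array(s["position"])
for z in(.04,.055,.07):
  print(z,[ (proj(p,[*(T+R[:,1]*k)[:2],z])-[u,v]).round(1) for k in(-.016,.016)])
E
```

```text
[ 0.48518899 -0.0233033   0.0546668 ] [ 0.15081598  0.00128608 -0.21905623] 0.34822885649695756
0.04 [array([6.2, 4.1]), array([-4.8,  2.6])]
0.055 [array([ 6.3, -0.2]), array([-4.9, -1.8])]
0.07 [array([ 6.4, -4.7]), array([-4.9, -6.2])]
```

No contact, and the side view puts the tips at z≈0.07 when the TCP read 0.059. I go further down.

Call:
play_rows(moves=[[[0,0,4,0,0,0],[0,0,3,0,0,0],[0,0,3,0,0,0],[0,0,0,0,0,0]]])

```text
time_s: 8.4
position: [0.485, -0.0233, 0.0443]
tcp_rot: [[-0.579, -0.815, -0.001], [-0.815, 0.579, 0.0], [0.0, 0.001, -1.0]]
force: [-0.1, 0.0, 1.1]
opening: 0.351
grasp_force: 0.0
```

Call:
play_rows(moves=[[[0,0,2,0,0,0],[0,0,2,0,0,0],[0,0,1,0,0,0],[0,0,0,0,0,0]]])

```text
time_s: 8.8
position: [0.4852, -0.0233, 0.0397]
tcp_rot: [[-0.579, -0.815, -0.0], [-0.815, 0.579, 0.0], [0.0, 0.0, -1.0]]
force: [-1.0, 0.2, -0.2]
opening: 0.348
grasp_force: 0.0
```

Call:
play_rows(moves=[[[0,0,0,0,0,0],[0,0,0,0,0,0],[0,0,0,0,0,0],[0,0,0,0,0,0],[0,0,0,0,0,0]]], fingers=-1)

```text
time_s: 9.3
position: [0.4866, -0.0241, 0.04]
tcp_rot: [[-0.579, -0.815, 0.002], [-0.815, 0.579, -0.001], [-0.001, -0.003, -1.0]]
force: [2.9, -4.2, -1.9]
opening: 0.136
grasp_force: 30.0
```

```bash
python3 st.py
```

```text
9.3 [ 0.4866 -0.0241  0.04  ] bar 54.62 0.136 [ 2.9 -4.2 -1.9] [-0.458 -0.256  0.009] 30.0 0.013 [ -16.    36.3  109.6   -0.    34.  -160.6]
```

Gripped: 30 N at 11.8 mm. I recentre by the sideways offset and wind clockwise.

Call:
play_rows(moves=[[[0,-1.3,0,0,0,0],[0,0,0,0,0,0.05],[0,0,0,0,0,0.1],[0,0,0,0,0,0.1],[0,0,0,0,0,0]]])

```text
time_s: 9.8
position: [0.4866, -0.0241, 0.04]
tcp_rot: [[-0.763, -0.647, 0.0], [-0.647, 0.763, -0.0], [-0.0, -0.0, -1.0]]
force: [1.3, -1.5, -0.1]
opening: 0.132
grasp_force: 30.0
```

```bash
python3 st.py
```

```text
9.8 [ 0.4866 -0.0241  0.04  ] bar 40.3 0.132 [ 1.3 -1.5 -0.1] [-0.153 -0.218  0.026] 30.0 0.384 [ -16.    36.4  109.5    0.    34.2 -146.3]
```

Call:
play_rows(moves=[[[0,0,0,0,0,0.13],[0,0,0,0,0,0.13],[0,0,0,0,0,0.13],[0,0,0,0,0,0.13],[0,0,0,0,0,0.1]]])

```text
time_s: 10.3
position: [0.4866, -0.024, 0.04]
tcp_rot: [[-0.997, -0.081, 0.0], [-0.081, 0.997, 0.0], [-0.0, 0.0, -1.0]]
force: [2.1, -1.4, -0.0]
opening: 0.136
grasp_force: 30.0
```

```bash
python3 st.py
```

```text
10.3 [ 0.4866 -0.024   0.04  ] bar 4.64 0.136 [ 2.1 -1.4 -0. ] [-0.142 -0.197  0.053] 30.0 -0.528 [ -16.    36.3  109.5    0.    34.2 -110.7]
```

Call:
play_rows(moves=[[[0,0,0,0,0,0.1],[0,0,0,0,0,0.1],[0,0,0,0,0,0.1],[0,0,0,0,0,0.06],[0,0,0,0,0,0]]])

```text
time_s: 10.8
position: [0.4866, -0.0239, 0.04]
tcp_rot: [[-0.962, 0.271, 0.0], [0.271, 0.962, 0.0], [-0.0, 0.0, -1.0]]
force: [2.0, -0.2, 0.8]
opening: 0.133
grasp_force: 30.0
```

```bash
python3 st.py
```

```text
10.8 [ 0.4866 -0.0239  0.04  ] bar -15.75 0.133 [ 2.  -0.2  0.8] [-0.043 -0.234  0.069] 30.0 0.247 [-16.   36.4 109.5   0.   34.2 -90.3]
```

```bash
cat > mz.py <<'E'
from h import *
s=bot.read_state();M=[s["moment"][2]]
for _ in range(3):
    bot.capture("wrist");M.append(bot.read_state()["moment"][2])
R=np.array(s["tcp_rot"]);print(s["time_s"],"bar",round(np.degrees(np.arctan2(-R[1,0],-R[0,0])),2),"Mz",np.round(np.mean(M),3),np.round(M,3),np.round(s["force"],1))
E
python3 mz.py
```

```text
10.8 bar -15.75 Mz 0.046 [ 0.069  0.082  0.049 -0.016] [ 2.  -0.2  0.8]
```

Call:
play_rows(moves=[[[0,0,0,0,0,0.05],[0,0,0,0,0,0.05],[0,0,0,0,0,0]]])

```text
time_s: 11.25
position: [0.4865, -0.0239, 0.04]
tcp_rot: [[-0.93, 0.367, 0.0], [0.367, 0.93, 0.0], [-0.0, 0.0, -1.0]]
force: [1.8, 0.9, 2.4]
opening: 0.135
grasp_force: 30.0
```

```bash
python3 mz.py
```

```text
11.25 bar -21.52 Mz 0.011 [-0.016  0.037 -0.021  0.046] [1.8 0.9 2.4]
```

Call:
play_rows(moves=[[[0,0,0,0,0,0.05],[0,0,0,0,0,0]]])

```text
time_s: 11.6
position: [0.4866, -0.024, 0.04]
tcp_rot: [[-0.911, 0.413, 0.0], [0.413, 0.911, 0.0], [-0.0, 0.0, -1.0]]
force: [1.9, 0.6, 2.6]
opening: 0.134
grasp_force: 30.0
```

```bash
python3 mz.py
```

```text
11.6 bar -24.41 Mz 0.026 [ 0.054  0.034 -0.024  0.038] [1.9 0.6 2.6]
```

Call:
play_rows(moves=[[[0,0,0,0,0,0.05],[0,0,0,0,0,0]]])

```text
time_s: 11.95
position: [0.4866, -0.024, 0.04]
tcp_rot: [[-0.889, 0.458, 0.0], [0.458, 0.889, 0.0], [-0.0, 0.0, -1.0]]
force: [2.0, 1.2, 3.4]
opening: 0.134
grasp_force: 30.0
```

```bash
sed -i 's/range(3)/range(5)/' mz.py; python3 mz.py
```

```text
11.95 bar -27.28 Mz 0.027 [ 0.04   0.005  0.029  0.108 -0.024  0.002] [2.  1.2 3.4]
```

Call:
play_rows(moves=[[[0,0,0,0,0,0.04],[0,0,0,0,0,0]]])

```text
time_s: 12.4
position: [0.4866, -0.024, 0.04]
tcp_rot: [[-0.87, 0.494, 0.0], [0.494, 0.87, 0.0], [-0.0, 0.0, -1.0]]
force: [2.1, 2.6, 4.0]
opening: 0.134
grasp_force: 30.0
```

```bash
python3 mz.py
```

```text
12.4 bar -29.59 Mz 0.049 [0.025 0.032 0.056 0.054 0.042 0.084] [2.1 2.6 4. ]
```

Call:
play_rows(moves=[[[0,0,0,0,0,0.04],[0,0,0,0,0,0]]])

```text
time_s: 12.85
position: [0.4866, -0.024, 0.0399]
tcp_rot: [[-0.849, 0.529, 0.0], [0.529, 0.849, 0.0], [-0.0, 0.0, -1.0]]
force: [2.2, 2.7, 5.1]
opening: 0.136
grasp_force: 30.0
```

```bash
python3 mz.py
```

```text
12.85 bar -31.92 Mz 0.04 [-0.003  0.077  0.053  0.054  0.04   0.02 ] [2.2 2.7 5.1]
```

Call:
play_rows(moves=[[[0,0,0,0,0,0.03],[0,0,0,0,0,0]]])

```text
time_s: 13.3
position: [0.4865, -0.024, 0.0399]
tcp_rot: [[-0.833, 0.554, 0.0], [0.554, 0.833, 0.0], [-0.0, 0.0, -1.0]]
force: [2.8, 2.6, 5.0]
opening: 0.136
grasp_force: 30.0
```

```bash
python3 mz.py
```

```text
13.3 bar -33.63 Mz 0.061 [0.041 0.068 0.072 0.089 0.027 0.067] [2.8 2.6 5. ]
```

Call:
play_rows(moves=[[[0,0,0,0,0,0.04],[0,0,0,0,0,0]]])

```text
time_s: 13.75
position: [0.4866, -0.024, 0.0399]
tcp_rot: [[-0.81, 0.587, 0.0], [0.587, 0.81, 0.0], [-0.0, 0.0, -1.0]]
force: [2.8, 2.6, 3.7]
opening: 0.133
grasp_force: 30.0
```

```bash
python3 mz.py
```

```text
13.75 bar -35.94 Mz 0.028 [ 0.022  0.047  0.001 -0.008  0.019  0.088] [2.8 2.6 3.7]
```

Call:
play_rows(moves=[[[0,0,0,0,0,0.04],[0,0,0,0,0,0]]])

```text
time_s: 14.2
position: [0.4866, -0.024, 0.0399]
tcp_rot: [[-0.786, 0.619, 0.0], [0.619, 0.786, 0.0], [-0.0, 0.0, -1.0]]
force: [3.2, 3.3, 5.1]
opening: 0.132
grasp_force: 30.0
```

```bash
python3 mz.py
```

```text
14.2 bar -38.22 Mz 0.027 [ 0.026  0.052  0.055  0.024  0.023 -0.02 ] [3.2 3.3 5.1]
```

Call:
play_rows(moves=[[[0,0,0,0,0,0.04],[0,0,0,0,0,0]]])

```text
time_s: 14.65
position: [0.4866, -0.024, 0.0399]
tcp_rot: [[-0.76, 0.649, 0.0], [0.649, 0.76, 0.0], [-0.0, 0.0, -1.0]]
force: [2.3, 2.8, 4.6]
opening: 0.134
grasp_force: 30.0
```

```bash
python3 mz.py
```

```text
14.65 bar -40.5 Mz 0.022 [ 0.067 -0.017  0.045  0.042 -0.008  0.006] [2.3 2.8 4.6]
```

Call:
play_rows(moves=[[[0,0,0,0,0,0.04],[0,0,0,0,0,0]]])

```text
time_s: 15.1
position: [0.4866, -0.024, 0.04]
tcp_rot: [[-0.734, 0.679, 0.0], [0.679, 0.734, 0.0], [-0.0, 0.0, -1.0]]
force: [3.0, 3.0, 5.1]
opening: 0.134
grasp_force: 30.0
```

```bash
python3 mz.py
```

```text
15.1 bar -42.79 Mz 0.014 [-0.009  0.058 -0.029  0.007  0.028  0.026] [3.  3.  5.1]
```

Call:
play_rows(moves=[[[0,0,0,0,0,0.04],[0,0,0,0,0,0]]])

```text
time_s: 15.55
position: [0.4866, -0.024, 0.0399]
tcp_rot: [[-0.706, 0.708, 0.0], [0.708, 0.706, 0.0], [-0.0, 0.0, -1.0]]
force: [2.1, 4.4, 5.0]
opening: 0.137
grasp_force: 30.0
```

```bash
python3 mz.py
```

```text
15.55 bar -45.09 Mz 0.038 [0.015 0.034 0.042 0.037 0.054 0.046] [2.1 4.4 5. ]
```

Call:
play_rows(moves=[[[0,0,0,0,0,0.04],[0,0,0,0,0,0]]])

```text
time_s: 16.0
position: [0.4866, -0.024, 0.0399]
tcp_rot: [[-0.677, 0.736, 0.0], [0.736, 0.677, 0.0], [-0.0, 0.0, -1.0]]
force: [1.9, 4.4, 5.0]
opening: 0.137
grasp_force: 30.0
```

```bash
python3 mz.py
```

```text
16.0 bar -47.38 Mz 0.025 [ 0.038  0.029  0.034 -0.012  0.04   0.02 ] [1.9 4.4 5. ]
```

Call:
play_rows(moves=[[[0,0,0,0,0,0.04],[0,0,0,0,0,0]]])

```text
time_s: 16.45
position: [0.4866, -0.024, 0.0399]
tcp_rot: [[-0.647, 0.762, 0.0], [0.762, 0.647, 0.0], [-0.0, 0.0, -1.0]]
force: [3.2, 2.9, 4.5]
opening: 0.135
grasp_force: 30.0
```

```bash
python3 mz.py
```

```text
16.45 bar -49.65 Mz 0.103 [0.168 0.099 0.122 0.064 0.096 0.066] [3.2 2.9 4.5]
```

Torque is rising, so the stop is near -48°. I press about 2.3° further.

Call:
play_rows(moves=[[[0,0,0,0,0,0.04],[0,0,0,0,0,0],[0,0,0,0,0,0]]])

```text
time_s: 17.0
position: [0.4866, -0.024, 0.0399]
tcp_rot: [[-0.617, 0.787, 0.0], [0.787, 0.617, -0.0], [-0.0, 0.0, -1.0]]
force: [2.5, 3.2, 4.7]
opening: 0.133
grasp_force: 30.0
```

```bash
python3 mz.py
```

```text
17.0 bar -51.87 Mz 0.158 [0.123 0.17  0.19  0.166 0.153 0.147] [2.5 3.2 4.7]
```

Call:
play_rows(moves=[[[0,0,0,0,0,0.025],[0,0,0,0,0,0],[0,0,0,0,0,0],[0,0,0,0,0,0]]])

```text
time_s: 17.65
position: [0.4866, -0.024, 0.0399]
tcp_rot: [[-0.598, 0.802, 0.0], [0.802, 0.598, -0.0], [-0.0, 0.0, -1.0]]
force: [2.6, 3.8, 4.7]
opening: 0.134
grasp_force: 30.0
```

```bash
python3 mz.py
```

```text
17.65 bar -53.28 Mz 0.212 [0.194 0.225 0.193 0.19  0.248 0.222] [2.6 3.8 4.7]
```

The foot is at about 0.106 rad, firmly against the stop. I turn back to five, with the bar at about 38°.

Call:
play_rows(moves=[[[0,0,0,0,0,-0.04],[0,0,0,0,0,-0.1],[0,0,0,0,0,-0.13],[0,0,0,0,0,-0.13],[0,0,0,0,0,-0.13]]])

```text
time_s: 18.4
position: [0.4865, -0.024, 0.0399]
tcp_rot: [[-0.923, 0.386, 0.0], [0.386, 0.923, 0.0], [-0.0, 0.0, -1.0]]
force: [2.7, 3.2, 4.9]
opening: 0.133
grasp_force: 30.0
```

Call:
play_rows(moves=[[[0,0,0,0,0,-0.13],[0,0,0,0,0,-0.13],[0,0,0,0,0,-0.13],[0,0,0,0,0,-0.13],[0,0,0,0,0,-0.13]]])

```text
time_s: 18.9
position: [0.4865, -0.0242, 0.0399]
tcp_rot: [[-0.968, -0.251, 0.0], [-0.251, 0.968, -0.0], [-0.0, -0.0, -1.0]]
force: [1.3, 1.5, 4.6]
opening: 0.138
grasp_force: 30.0
```

Call:
play_rows(moves=[[[0,0,0,0,0,-0.13],[0,0,0,0,0,-0.13],[0,0,0,0,0,-0.1],[0,0,0,0,0,-0.057],[0,0,0,0,0,0]]])

```text
time_s: 19.4
position: [0.4866, -0.0243, 0.04]
tcp_rot: [[-0.786, -0.619, 0.0], [-0.619, 0.786, -0.0], [-0.0, -0.0, -1.0]]
force: [2.4, 2.4, 5.7]
opening: 0.137
grasp_force: 30.0
```

```bash
python3 mz.py
```

```text
19.4 bar 38.21 Mz -0.011 [-0.014  0.032 -0.007 -0.027 -0.006 -0.043] [2.4 2.4 5.7]
```

Now I release, rise, and move off in the camera's favour for a check.

Call:
play_rows(moves=[[[0,0,0,0,0,0],[0,0,0,0,0,0],[0,0,0,0,0,0],[0,0,0,0,0,0],[0,0,0,0,0,0]]], fingers=-0.3)

```text
time_s: 20.15
position: [0.4859, -0.0241, 0.0396]
tcp_rot: [[-0.787, -0.617, -0.001], [-0.617, 0.787, 0.0], [0.001, 0.001, -1.0]]
force: [-0.1, -0.6, 0.1]
opening: 0.348
grasp_force: 0.0
```

Call:
play_rows(moves=[[[0,0,-20,0,0,0],[0,0,-40,0,0,0],[0,0,-45,0,0,0],[0,0,-45,0,0,0],[0,0,-20,0,0,0]]])

```text
time_s: 20.65
position: [0.4881, -0.0246, 0.2138]
tcp_rot: [[-0.787, -0.617, 0.006], [-0.617, 0.787, -0.002], [-0.004, -0.005, -1.0]]
force: [1.5, -1.2, -0.1]
opening: 0.35
grasp_force: 0.0
```

Call:
play_rows(moves=[[[0,0,0,0,0,0],[0,0,0,0,0,0]]])

```text
time_s: 20.85
position: [0.486, -0.024, 0.2098]
tcp_rot: [[-0.787, -0.617, -0.0], [-0.617, 0.787, -0.0], [0.0, -0.0, -1.0]]
force: [-0.4, 0.1, -1.0]
opening: 0.353
grasp_force: 0.0
```

```bash
python3 st.py; python3 - <<'E'
from h import *
p=bot.capture("wrist");g=rect(p,(.487,-.024),.038);cv2.imwrite("pics/fin.png",g)
for k in("dial_grip","dial_tip","five_mark","top_mark"):
    for d in bot.pinpoint(p,k)[:2]:print(k,round(d["confidence"],2),ray(p,d["centre"],.04).round(4))
E
```

```text
20.85 [ 0.486  -0.024   0.2098] bar 38.12 0.353 [-0.4  0.1 -1. ] [ 0.056  0.062 -0.022] 0.0 -0.002 [ -16.    19.5  101.4   -0.    59.1 -144.1]
dial_grip 0.92 [ 0.4894 -0.0184  0.04  ]
dial_grip 0.66 [ 0.5426 -0.1989  0.04  ]
dial_tip 0.91 [ 0.5113 -0.0073  0.04  ]
dial_tip 0.56 [ 0.5312 -0.1651  0.04  ]
five_mark 0.69 [ 0.5099 -0.0014  0.04  ]
five_mark 0.57 [ 0.5596 -0.1695  0.04  ]
top_mark 0.93 [ 0.5168 -0.0336  0.04  ]
top_mark 0.78 [ 0.5688 -0.1934  0.04  ]
```

View pics/fin.png

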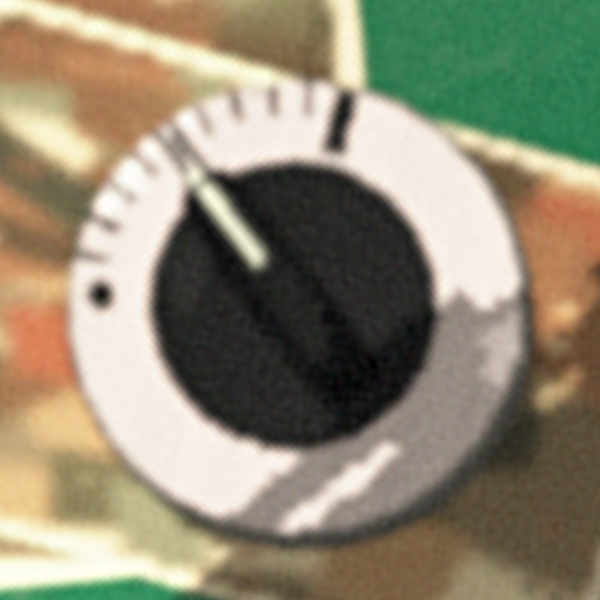

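The pointer, from (262,265) to (195,180), aims at the double five line at (182,148). The scale is unmoved, with the top mark at (341,122) and zero at (100,293).

```bash
python3 -c "
from rig import bot
print(bot.hand_in())"
```

```text
the job is handed in; nothing more can be done
None
```

I wound the dial past the top mark onto its stop (timer twisted about 0.106 rad, read from wrist torque), turned it back to the five-minute mark and let go, and handed in at about 21 s; no verdict came back.

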